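# Scoop cooling pellets into the sample cooler

### The arm

A 6-joint arm with a two-finger parallel gripper is mounted at the origin on the work surface. World frame = base frame: x ahead of the robot, y to its left, z up, the work surface at z = 0. Lengths are in mm, angles in rad, forces in N, time in s.
With the tool pointing down it reaches from about 350 to 775 mm from the base axis. Payload 7.3 kg.
Tool frame: the origin (TCP) lies on the centre line of the jaws, within the pads' length; the fingertips stand 14 mm ahead of it and the grasp point (between the pads) lies 5 mm behind it; z points along the fingers, y is the line along which they close (so a half turn about z gives the same grasp; the last joint's range is limited). The gripper opens to 92 mm and grips with 3 to 60 N. Pads are 19 mm wide; open, the fingers measure 130 mm over their backs; the gripper's body (75 mm by 190 mm) begins 47 mm behind the grasp point.
Start: joints at [0.99, 0.342, 1.524, -0, 1.275, -0.146], TCP at [221.133, 476.176, 240.741] pointing down, gripper open.
Joint ranges: [-2.53, 2.53], [-0.77, 2.02], [0.04, 2.7], [-1, 4.14], [0.28, 2.66], [-3.11, 3.11]. Speed limits (rad/s): [2.57, 2.57, 3.14, 3.14, 3.14, 3.14].

### API

Orientations are given as [roll, pitch, yaw] about the fixed x, y, z axes, in that order (R = Rz(yaw) Ry(pitch) Rx(roll)).
In Python, from plant import get_obs, capture, bot, spot_in, trace, pinpoint gives the robot as it stands.
- The arm moves only by the tool play_rows, never from a script. Its argument "rows" is a list of rows, each a list of 2 entries, a list of its own where there are three numbers: the shift along the world's x, y, z in units of 3 cm (1.0 is 3 cm), then the turn, a rotation vector about the world's x, y, z in units of 8 degrees (1.0 is 8 degrees). A call has 1 to 12 rows; each row shifts and turns the commanded pose from where the row before left it; what a row does not reach is not made up. A row lasts 1/8 s, in which the tool goes at most 62.5 mm and 10.7 degrees, less where a joint would pass 70% of its speed; a pose out of reach is approached as far as the arm can. A call with a number of a shift or a turn outside -1 to 1 is refused whole. A call with a gripper value outside its range is refused whole. "hand" is the opening, from -1 (shut) to 1 (fully open), set as the call begins (left out, the last holds). The fingers move at their own pace and stop on an object; the grip force is fixed at half the most. Time passes only in rows, so rows that do not move let the fingers close. It gives the time, the measured TCP pose, the force, the opening and the grip force at its end, in the units of the state.
- get_obs(): the state, without advancing time (a new reading comes with each control period).
- capture(name): name is "scene" or "side" or "wrist"; returns a dict with "frame" (420x560x3 uint8, red, green, blue), "fov_y" (degrees; the focal length in pixels is half the picture's height over the tangent of half this angle, whatever the lens; pixels are square), "cx", "cy" (the principal point, pixels), "rvec" (rotation vector, rad) and "tvec" (3), from world to camera coordinates, as OpenCV has them; the wrist camera has in their place "hand_eye" (4x4, takes a point from camera to tool coordinates, whose origin is the TCP and whose axes are the flange's). Camera axes: x right, y down, z forward; pixel columns grow to the right and rows downward; lengths in mm; the calibration is good to about 2 mm. The wrist camera is an equidistant fisheye: a pixel r from the principal point sees the ray r / f radians off the axis. A picture is of the moment at which its call begins: read the wrist's pose just before it. There is no depth.
- bot.close_job(): hands the job in; it is judged then, once.
Trained networks look in the newest picture that a camera, given by its name, has taken for a name from the list of things; names that differ only in an ending like _2 or _b are one class to them, and where a whole thing is asked for, a point or a joint stands for the part that bears it (a point fixed in the world has none). Each returns a list of dicts, best first, with "p" (0 to 1); they miss things now and then, are a little off and sometimes report something else, mostly with a low value. They report only what shows in the picture. A call takes as long as a camera call.
- spot_in(query, camera): "at" ([row, column] in pixels, amid what is visible of it).
- trace(query, camera): "mask" (420x560 bool, what is visible of it) and "at" ([row, column] in pixels, amid what is visible of it).
- pinpoint(query, camera): "at" ([row, column] in pixels: a listed point, or the origin of a listed thing).
The state is a dict: "time": time; "joint_positions": joint angles; "dq": joint speeds; "tau": joint torques, N m; "tool_pos": TCP position; "tcp_rot": TCP orientation; "contact_force": force on the tool from outside, world axes, zero at the start; "moment": the same for the moment, N m; "grip_width": finger opening in mm; "finger_force": force on a finger pad.
Only numpy, scipy, OpenCV 4.12 (cv2) and the standard library are available. Lean on these libraries where they do the work, as an engineer would, in place of code of your own. Each camera call takes 0.05 s, during which the arm holds its last target. There are 200 camera calls.

### The job

Use the scoop to move at least three of the metal cooling pellets from the black tray into the white foam cooler with the samples; never touch the pellets with the gripper. Leave every other pellet in the tray, with none spilled or left in the scoop, then stand the scoop upright on the bench again and let go of it. Do not disturb the bottles and the jar.

Things in the scene. Friction and masses are not known exactly. Their poses are not given: they have to be found in the camera images.
- tray: Black open plastic tray of pellets, fixed to the bench. Outer 246 (x) x 166 (y) x 50 mm high, walls 8 mm, inside 230 x 150 mm. Origin: centre of its underside, on the bench. x along its long side, pointing away from the robot (within 0.25 rad), z up.
- tray_in (a point): Centre of the tray's inner floor, 15 mm above the bench; axes as the tray's. The pellets start in the +x half (their centres at x = +32 to +79 mm, y = -30 to +30 mm); the half nearer the robot is empty, with room to lower the scoop into it.
- cooler: White round open foam cooler for samples, fixed to the bench. Outer diameter 174 mm, 80 mm high, wall 12 mm, inside diameter 150 mm. Three small capped vials (24 mm wide, tops 55 mm above the bench) stand fixed inside against its +x wall, 58 mm from the centre. Origin: centre of its underside, on the bench; z up; +x away from the robot (within 0.25 rad). Tray and cooler may swap sides.
- cooler_in (a point): Centre of the cooler's inner floor, 15 mm above the bench.
- scoop: Loose hand scoop, about 150 g, standing on its flat bottom between tray and cooler. Steel pan 80 (x) x 86 (y) mm, sheet 2 mm thick, open at the front (+x), back wall 49 mm high. Raised black handle. Origin: centre of the pan's underside. x out of the open front, starts pointing away from the robot (within 0.3 rad); z up.
- scoop_grip (a point): Centre of the scoop's handle, at scoop x = -85, y = 0, z = +75 mm. The handle is a straight level bar along x, 20 mm wide (y) and 20 mm tall (z), from scoop x = -129 to -44 mm, carried at its front end by a 22 mm wide upright behind the back wall.
- scoop_lip (a point): Middle of the front edge of the scoop's floor (underside), at scoop x = +40, y = 0, z = 0 mm. The pan's side walls are 41 mm high from its back to scoop x = -8 mm, 25 mm high from there to x = +16 mm, and absent along the front 24 mm behind the lip: carry it level or tilted back.
- pellet0: One of six like aluminium cooling pellets: a rounded barrel 22 mm in diameter, 20 mm high, about 16 g, loose, smooth and slippery (friction about 0.3). It starts standing on the tray's floor. Origin: its centre, z along its axis.
- pellet1: Cooling pellet like pellet0.
- pellet2: Cooling pellet like pellet0.
- pellet3: Cooling pellet like pellet0.
- pellet4: Cooling pellet like pellet0.
- pellet5: Cooling pellet like pellet0.
- wash_bottle: Bystander: white plastic wash bottle with a bent spout, 66 mm diameter, 200 mm high, to the right. Origin: centre of its underside.
- amber_bottle: Bystander: amber bottle with a black cap, 72 mm diameter, 170 mm high, to the left. Origin: centre of its underside.
- sample_jar: Bystander: small clear jar with a white lid, 44 mm diameter, 55 mm high, beyond the scoop. Origin: centre of its underside.

How it is judged:
By the outcome, as a careful person would: the job done as asked, in the order asked, and still so for the second after the job is handed in, with the robot touching nothing.
It also fails if it takes over 64 s, if anything falls off the work surface, if the arm or the gripper's body presses on something with over 40 N, if the wrist force passes 120 N, or if a joint passes its speed limit or range.

## Working session

There is one attempt and no reset: what is moved stays moved. The work goes in short steps, Python scripts to look and compute and a tool call to move; the robot and the scene stay as the last step left them, time stands still between calls to the robot, and variables do not carry over. Pictures are saved under pics/ and viewed, at most 10 in all, crops included, and the job is handed in when it is done.

Besides the shell and the picture viewer there is one more tool, called after "Call:" by a JSON object that holds its "name" and its "arguments", one argument or row to a line. play_rows: Moves the arm, as the interface text tells. Shifts and turns lie within -1 to 1; 1 stands for 3 cm of shift or 8 degrees of turn. Its arguments: {"type":"object","properties":{"rows":{"type":"array"},"hand":{"type":"number"}},"required":["rows"]}

```bash
ls; mkdir -p pics; cat > h.py <<'E'
import numpy as np, cv2
from plant import *
from scipy.spatial.transform import Rotation as R
def cam(c):
    f=210/np.tan(np.radians(c['fov_y'])/2)
    return f,cv2.Rodrigues(np.array(c['rvec'],float))[0],np.array(c['tvec'],float)
def ray(c,at):
    f,Rm,t=cam(c); d=np.array([(at[1]-c['cx'])/f,(at[0]-c['cy'])/f,1.])
    d=Rm.T@d; return -Rm.T@t,d/np.linalg.norm(d)
def proj(c,p):
    f,Rm,t=cam(c); q=Rm@np.array(p,float)+t; return [c['cy']+f*q[1]/q[2],c['cx']+f*q[0]/q[2]]
def tri(rs):
    A=0;b=0
    for o,d in rs:
        P=np.eye(3)-np.outer(d,d);A=A+P;b=b+P@o
    x=np.linalg.solve(A,b); return x,[np.linalg.norm((np.eye(3)-np.outer(d,d))@(x-o)) for o,d in rs]
def onz(r,z): return r[0]+r[1]*(z-r[0][2])/r[1][2]
E
python3 - <<'E'
from h import *
o=get_obs();print(o)
C={n:capture(n) for n in('scene','side')}
for n in C: cv2.imwrite(f'pics/{n}0.png',C[n]['frame'][:,:,::-1]); print(n,C[n]['fov_y'],-cam(C[n])[1].T@cam(C[n])[2])
for q in ['tray','tray_in','cooler','cooler_in','scoop','scoop_grip','scoop_lip','wash_bottle','amber_bottle','sample_jar','pellet0']:
    rs=[]
    for n in C:
        L=pinpoint(q,n)
        print(q,n,[(np.round(l['at']).tolist(),round(l['p'],2)) for l in L[:7]], [np.round(onz(ray(C[n],l['at']),25 if q=='pellet0' else 0)[:2]).tolist() for l in L[:7]] if 'pell' in q else '')
        if L: rs.append(ray(C[n],L[0]['at']))
    if len(rs)==2: x,e=tri(rs);print('   ',np.round(x,1),np.round(e,1))
E
```

```text
pics
{'time': 0.0, 'joint_positions': array([ 9.90007063e-01,  3.42693713e-01,  1.52502970e+00, -2.18994498e-05,
        1.27538251e+00, -1.46008524e-01]), 'dq': array([-0.00091138,  0.00087639, -0.00050721,  0.00203297,  0.00032622,
        0.00119329]), 'tau': array([ 1.23628652e-04, -4.31256759e+01, -2.44217688e+01,  7.16289645e-02,
        5.61873545e-02, -1.03188765e-04]), 'tool_pos': array([220.91032516, 475.8317671 , 240.05557157]), 'tcp_rot': array([-3.14009243e+00, -1.99448363e-04,  2.70681816e+00]), 'contact_force': array([-0.00063675, -0.49346446,  0.33794254]), 'moment': array([0.07202121, 0.00615182, 0.0335279 ]), 'finger_force': 0.0, 'grip_width': 92.14705667815714}
scene 52.00661907337818 [1082.74607166  466.84538951 1005.13836006]
side 55.0863734120161 [532.23258999 784.56913477 659.44541959]
tray scene [([250.0, 366.0], 0.69), ([246.0, 361.0], 0.68)] 
tray side [([302.0, 307.0], 0.59)] 
    [533.8 228.3   1.9] [1.1 1.1]
tray_in scene [([242.0, 363.0], 0.71)] 
tray_in side [([298.0, 312.0], 0.64), ([288.0, 288.0], 0.63)] 
    [520.8 210.3  -2. ] [6.4 6.4]
cooler scene
[... 833 characters left out ...]
.91), ([263.0, 350.0], 0.32)] 
sample_jar side [([223.0, 219.0], 0.87), ([294.0, 311.0], 0.51), ([144.0, 304.0], 0.36)] 
    [768.   -4.6  10. ] [0.3 0.3]
pellet0 scene [([244.0, 346.0], 0.61), ([258.0, 359.0], 0.61), ([251.0, 336.0], 0.61), ([254.0, 352.0], 0.5), ([264.0, 350.0], 0.46), ([259.0, 345.0], 0.37)] [[567.0, 184.0], [576.0, 235.0], [602.0, 179.0], [581.0, 216.0], [604.0, 230.0], [603.0, 212.0]]
pellet0 side [([301.0, 289.0], 0.62), ([280.0, 290.0], 0.56), ([278.0, 279.0], 0.55), ([290.0, 288.0], 0.54), ([284.0, 276.0], 0.47), ([299.0, 273.0], 0.46)] [[571.0, 251.0], [573.0, 193.0], [597.0, 189.0], [574.0, 220.0], [600.0, 205.0], [604.0, 247.0]]
    [561.7 187.5 -21.9] [22.5 22.5]
```

View pics/scene0.png

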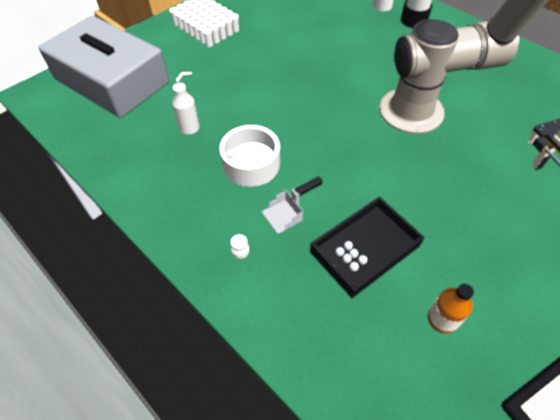

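View pics/side0.png

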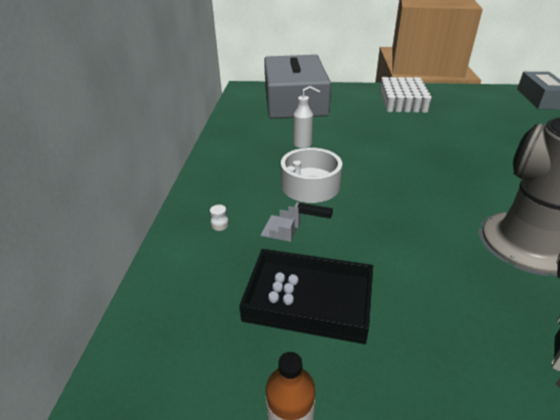

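The scene picture shows the tray with six pellets around (255,352), the scoop at (210,285) with its handle at (186,309), and the cooler at (155,250). The side picture agrees. Next I'll refine the poses by fitting the silhouettes.

```bash
cat > fit.py <<'E'
from h import *
from scipy.optimize import minimize
C={n:capture(n) for n in('scene','side')}
def box(x0,x1,y0,y1,z0,z1): return [(x,y,z) for x in(x0,x1) for y in(y0,y1) for z in(z0,z1)]
a=np.linspace(0,2*np.pi,40)
parts={'tray':[box(-123,123,-83,83,0,50)],
'cooler':[[(87*np.cos(t),87*np.sin(t),z) for t in a for z in(0,80)]],
'scoop':[box(-40,40,-43,43,0,2),box(-40,-8,-43,43,0,41),box(-40,16,-43,43,0,25),box(-40,-38,-43,43,0,49),box(-129,-44,-10,10,65,85),box(-55,-42,-11,11,30,85)],
'sample_jar':[[(22*np.cos(t),22*np.sin(t),z) for t in a for z in(0,55)]],
'amber_bottle':[[(36*np.cos(t),36*np.sin(t),z) for t in a for z in(0,100)]+[(15*np.cos(t),15*np.sin(t),170) for t in a]]}
init={'tray':(530,222,-.1),'cooler':(534,-225,0),'scoop':(613,-9,-.21),'sample_jar':(768,-5,0),'amber_bottle':(600,430,0)}
for q in parts:
    M={}
    for n in C:
        L=trace(q,n)
        if L: M[n]=L[0]['mask']
    def f(p,det=False):
        c,s=np.cos(p[2]),np.sin(p[2]); out=[]
        for n,m in M.items():
            im=np.zeros((420*4,560*4),np.uint8)
            for P in parts[q]:
                uv=np.array([proj(C[n],(p[0]+c*x-s*y,p[1]+s*x+c*y,z))[::-1] for x,y,z in P])
                cv2.fillConvexPoly(im,cv2.convexHull(np.round(uv*4+1.5).astype(np.int32)),255)
            im=cv2.resize(im,(560,420),interpolation=cv2.INTER_AREA)/255.
            out.append(np.abs(im-m).sum()/m.sum())
        return out if det else sum(out)
    best=None
    for y0 in ([init[q][2]] if q!='tray' else [-.2,0,.2]):
        i=np.array([*init[q][:2],y0])
        r=minimize(f,i,method='Nelder-Mead',options=dict(initial_simplex=[i,i+[12,0,0],i+[0,12,0],i+[0,0,.12]],maxiter=150))
        if best is None or r.fun<best.fun: best=r
    print(q,np.round(best.x,3),np.round(f(best.x,True),3))
E
python3 fit.py
```

```text
tray [ 4.05000e-01 -3.61371e+03  9.34300e+00] [1. 1.]
cooler [ 5.38960e+02 -2.10386e+02 -1.49000e-01] [0.029 0.084]
scoop [ 6.10481e+02 -9.35300e+00 -2.31000e-01] [0.087 0.083]
sample_jar [ 7.6798e+02 -6.8800e+00  7.5000e-02] [0.178 0.252]
amber_bottle [5.53658e+02 4.75946e+02 3.20000e-02] [0.045 0.04 ]
```

```bash
cat > t.py <<'E'
from h import *
C={n:capture(n) for n in('scene','side')}
S={}
for n in C:
    L=trace('tray',n); print(n,[(l['p'],l['mask'].sum(),l['at']) for l in L])
    f=C[n]['frame'].astype(int); dark=(f.max(2)<45).astype(np.uint8)
    k,lab,st,ce=cv2.connectedComponentsWithStats(dark)
    S[n]=[lab[288 if n=='side' else 235,335 if n=='side' else 385],0]
    m=(lab==S[n][0]).astype(np.uint8); print(m.sum())
    h=cv2.convexHull(cv2.findContours(m,0,1)[0][0]); print(cv2.approxPolyDP(h,3,True).reshape(-1,2).tolist())
# rim outer corners guess by eye -> z=50
for n,P in {'scene':[(243,311),(199,379),(237,423)],'side':[(253,262),(264,374)]}.items():
    for p in P: print(n,p,np.round(onz(ray(C[n],p),50)))
E
python3 t.py
```

```text
scene [(0.92, np.int64(5821), [245.1, 370.0]), (0.27, np.int64(51), [263.4, 350.9])]
201757
[[524, 419]]
side [(0.81, np.int64(9147), [298.4, 310.5])]
8799
[[261, 250], [372, 265], [365, 343], [243, 321], [240, 304]]
scene (243, 311) [641. 127.  50.]
scene (199, 379) [409. 166.  50.]
scene (237, 423) [426. 320.  50.]
side (253, 262) [638. 140.  50.]
side (264, 374) [396. 158.  50.]
```

```bash
sed -i "s/^for q in parts:/import sys\nfor q in sys.argv[1:]:/; s/if L: M\[n\]/print(q,n,L and L[0]['mask'].sum())\n        if L: M[n]/" fit.py; python3 fit.py tray cooler scoop; sed -n 18,24p fit.py
```

```text
tray scene 5967
tray side 9024
tray [ 5.32246e+02  2.23685e+02 -1.40000e-01] [0.077 0.085]
cooler scene 3019
cooler side 2825
cooler [ 5.39662e+02 -2.10264e+02 -1.72000e-01] [0.028 0.05 ]
scoop scene 1325
scoop side 1265
scoop [ 6.11507e+02 -9.32400e+00 -2.30000e-01] [0.091 0.098]
        if L: M[n]=L[0]['mask']
    def f(p,det=False):
        c,s=np.cos(p[2]),np.sin(p[2]); out=[]
        for n,m in M.items():
            im=np.zeros((420*4,560*4),np.uint8)
            for P in parts[q]:
                uv=np.array([proj(C[n],(p[0]+c*x-s*y,p[1]+s*x+c*y,z))[::-1] for x,y,z in P])
```

Call:
{"name": "play_rows", "arguments": {
  "rows": [
    [[0.65, -0.95, 0], [0, 0, 0.12]],
    [[0.65, -0.95, 0], [0, 0, 0.12]],
    [[0.65, -0.95, 0], [0, 0, 0.12]],
    [[0.65, -0.95, 0], [0, 0, 0.12]],
    [[0.65, -0.95, 0], [0, 0, 0.12]],
    [[0.65, -0.95, 0], [0, 0, 0.12]],
    [[0.65, -0.95, 0], [0, 0, 0.12]],
    [[0.65, -0.95, 0], [0, 0, 0.12]],
    [[0.65, -0.95, 0], [0, 0, 0.12]],
    [[0.65, -0.95, 0], [0, 0, 0.12]],
    [[0.65, -0.95, 0], [0, 0, 0.12]],
    [[0.65, -0.95, 0], [0, 0, 0.12]]
  ],
  "hand": 1
}}

```text
time: 3.9
tool_pos: [455.7, 133.2, 240.8]
tcp_rot: [3.141, 0.0, 2.908]
contact_force: [0.2, 0.8, -0.2]
grip_width: 91.9
finger_force: 0.0
```

Call:
{"name": "play_rows", "arguments": {
  "rows": [
    [[0.57, -0.95, -0.4], [0, 0, 0]],
    [[0.57, -0.95, -0.4], [0, 0, 0]],
    [[0.57, -0.95, -0.4], [0, 0, 0]],
    [[0.57, -0.95, -0.4], [0, 0, 0]],
    [[0, -0.3, -0.4], [0, 0, 0]],
    [[0, 0, 0], [0, 0, 0]],
    [[0, 0, 0], [0, 0, 0]],
    [[0, 0, 0], [0, 0, 0]]
  ]
}}

```text
time: 4.9
tool_pos: [523.5, 12.0, 181.4]
tcp_rot: [3.141, 0.001, 2.909]
contact_force: [-0.1, -0.4, 0.7]
grip_width: 91.8
finger_force: 0.0
```

```bash
cat >> h.py <<'E'
def wray(c,o,at):
    f=210/np.tan(np.radians(c['fov_y'])/2); v=np.array([at[1]-c['cx'],at[0]-c['cy']]);r=np.hypot(*v);th=r/f
    d=np.array([*(v/max(r,1e-9)*np.sin(th)),np.cos(th)]); H=np.array(c['hand_eye'])
    Rt=R.from_euler('xyz',o['tcp_rot']).as_matrix()
    return o['tool_pos']+Rt@H[:3,3], Rt@H[:3,:3]@d
E
python3 - <<'E'
from h import *
o=get_obs(); W=capture('wrist'); cv2.imwrite('pics/w1.png',W['frame'][:,:,::-1]); print(W['fov_y'])
for q,z in [('scoop_grip',75),('scoop',0),('scoop_lip',0)]:
    for l in pinpoint(q,'wrist')[:2]: print(q,np.round(l['at']),l['p'],np.round(onz(wray(W,o,l['at']),z),1))
m=trace('scoop','wrist'); print([(x['at'],x['p']) for x in m])
S={n:capture(n) for n in('scene','side')}
for q in('scoop_grip','scoop'):
    rs=[ray(S[n],pinpoint(q,n)[0]['at']) for n in S if pinpoint(q,n)]+[wray(W,o,l['at']) for l in pinpoint(q,'wrist')[:1]]
    x,e=tri(rs); print(q,np.round(x,1),np.round(e,1))
E
```

```text
65.70646984690485
scoop_grip [220. 281.] 0.66 [525.9   5.5  75. ]
scoop [269. 282.] 0.62 [608.1 -14.8   0. ]
scoop [226. 458.] 0.5 [607.4 198.9   0. ]
scoop_lip [296. 284.] 0.77 [643.8 -20.9   0. ]
[([253.9, 280.1], 0.68)]
scoop_grip [526.9   5.5  72.9] [1.6 1.7 0.3]
scoop [613.6 -13.5 -10.4] [3.2 2.4 2.8]
```

View pics/w1.png

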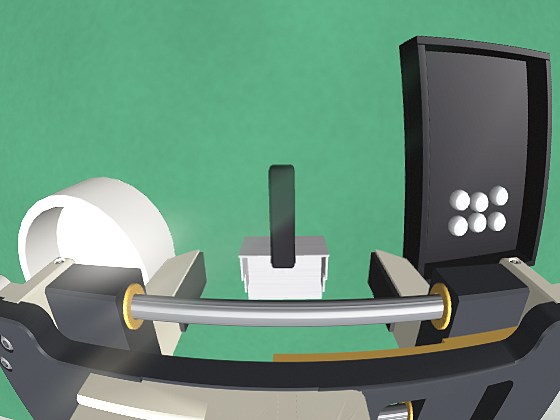

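The wrist view shows the handle upright at column 282, in line with the jaws, with its centre near (220,281). The triangulated handle height is 73 mm against the stated 75. I'll descend and grip.

Call:
{"name": "play_rows", "arguments": {
  "rows": [
    [[0.08, -0.17, -0.7], [0, 0, 0]],
    [[0, 0, -0.8], [0, 0, 0]],
    [[0, 0, -0.8], [0, 0, 0]],
    [[0, 0, -0.8], [0, 0, 0]],
    [[0, 0, -0.6], [0, 0, 0]],
    [[0, 0, 0], [0, 0, 0]],
    [[0, 0, 0], [0, 0, 0]]
  ]
}}

```text
time: 6.62
tool_pos: [526.4, 6.0, 70.4]
tcp_rot: [3.141, 0.001, 2.908]
contact_force: [-0.2, 0.4, -0.4]
grip_width: 91.9
finger_force: 0.0
```

Call:
{"name": "play_rows", "arguments": {
  "rows": [
    [[0, 0, 0], [0, 0, 0]],
    [[0, 0, 0], [0, 0, 0]],
    [[0, 0, 0], [0, 0, 0]],
    [[0, 0, 0], [0, 0, 0]],
    [[0, 0, 0], [0, 0, 0]],
    [[0, 0, 0], [0, 0, 0]],
    [[0, 0, 0], [0, 0, 0]],
    [[0, 0, 0], [0, 0, 0]]
  ],
  "hand": -1
}}

```text
time: 7.62
tool_pos: [525.9, 6.1, 69.7]
tcp_rot: [3.141, -0.0, 2.908]
contact_force: [-0.0, 0.2, -0.1]
grip_width: 20.0
finger_force: 29.8
```

Call:
{"name": "play_rows", "arguments": {
  "rows": [
    [[0, 0, 0.5], [0, 0, 0]],
    [[0, 0, 0.8], [0, 0, 0]],
    [[0, 0, 0.9], [0, 0, 0]],
    [[0, 0, 0.8], [0, 0, 0]],
    [[0, 0, 0], [0, 0, 0]],
    [[0, 0, 0], [0, 0, 0]]
  ]
}}

```text
time: 8.38
tool_pos: [525.4, 6.2, 159.2]
tcp_rot: [3.142, -0.001, 2.908]
contact_force: [0.3, -0.1, -2.2]
grip_width: 19.6
finger_force: 29.8
```

```bash
cat > sc.py <<'E'
from h import *
def scoop(v=True):
    C={n:capture(n) for n in('scene','side')}; o=get_obs(); o['tool_pos'],; C['wrist']=capture('wrist')
    Rt=R.from_euler('xyz',o['tcp_rot']).as_matrix()
    for q in('scoop','scoop_lip'):
        rs=[];nn=[]
        for n in C:
            L=pinpoint(q,n)
            if L and L[0]['p']>.4: rs.append(wray(C[n],o,L[0]['at']) if n=='wrist' else ray(C[n],L[0]['at']));nn.append(n)
        if len(rs)>1:
            x,e=tri(rs); print(q,nn,np.round(x,1),np.round(e,1),'tool',np.round(Rt.T@(x-o['tool_pos']),1))
    return C,o
if __name__=='__main__':
    C,o=scoop()
    cv2.imwrite('pics/s2.png',cv2.resize(C['side']['frame'][130:330,200:400,::-1],(600,600)))
E
python3 sc.py; python3 sc.py
```

```text
scoop ['scene', 'side', 'wrist'] [609.3 -11.6  89.1] [1.3 2.7 1.9] tool [-86.1   2.2  69.4]
scoop_lip ['scene', 'side', 'wrist'] [ 596.7 -131.1   14.4] [61.8 65.1 92.4] tool [-101.7 -116.9  144.1]
scoop ['scene', 'side', 'wrist'] [613.3 -56.9 108.1] [79.5 38.  46.4] tool [-99.6 -41.   51.5]
scoop_lip ['scene', 'side'] [650.8 -36.9  78.8] [1.5 1.5] tool [-131.4  -12.9   80.8]
```

View pics/s2.png

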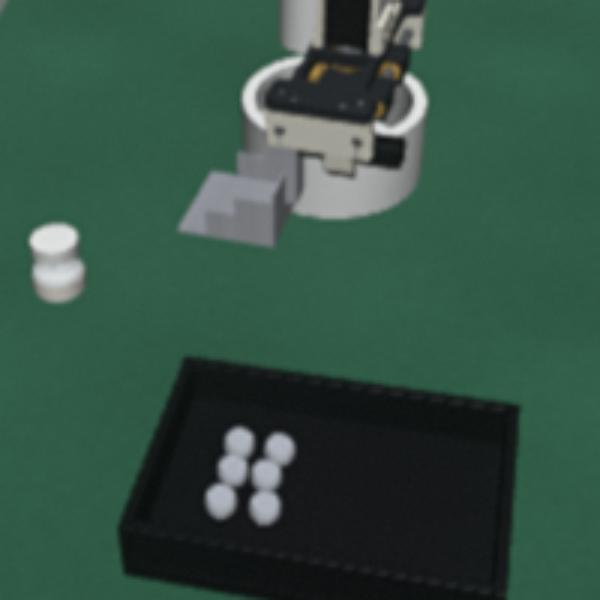

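Scoop held level, its origin 86 mm ahead of and 70 mm below the TCP. The side picture shows it level and clear of the bench, with the pellets undisturbed. I'll move it over the empty half of the tray.

Call:
{"name": "play_rows", "arguments": {
  "rows": [
    [[-0.2, 0.4, 0.1], [0, 0, 0.07]],
    [[-0.4, 0.8, 0.1], [0, 0, 0.07]],
    [[-0.4, 0.8, 0], [0, 0, 0.07]],
    [[-0.4, 0.8, 0], [0, 0, 0.07]],
    [[-0.4, 0.8, 0], [0, 0, 0.07]],
    [[-0.4, 0.8, 0], [0, 0, 0.07]],
    [[-0.4, 0.8, 0], [0, 0, 0.07]],
    [[-0.4, 0.8, 0], [0, 0, 0.07]],
    [[-0.4, 0.8, 0], [0, 0, 0.07]],
    [[-0.4, 0.8, 0], [0, 0, 0.04]],
    [[-0.15, 0.2, 0], [0, 0, 0]],
    [[0, 0.0, 0], [0, 0, 0]]
  ]
}}

```text
time: 10.78
tool_pos: [407.0, 240.3, 165.9]
tcp_rot: [3.142, 0.0, 3.003]
contact_force: [0.5, 0.4, -2.4]
grip_width: 19.8
finger_force: 29.8
```

Call:
{"name": "play_rows", "arguments": {
  "rows": [
    [[0, 0, -0.3], [0.035, 0.25, 0]],
    [[0, 0, -0.6], [0.035, 0.25, 0]],
    [[0, 0, -0.6], [0, 0, 0]],
    [[0, 0, -0.3], [0, 0, 0]],
    [[0, 0, 0], [0, 0, 0]],
    [[0, 0, 0], [0, 0, 0]]
  ]
}}

```text
time: 11.52
tool_pos: [407.9, 240.1, 112.2]
tcp_rot: [3.141, -0.07, 3.001]
contact_force: [-0.4, 0.5, -1.6]
grip_width: 20.0
finger_force: 29.8
```

```bash
python3 - <<'E'
from h import *
o=get_obs(); W=capture('wrist'); cv2.imwrite('pics/w3.png',W['frame'][:,:,::-1])
L=spot_in('pellet0','wrist'); print([np.round(onz(wray(W,o,l['at']),25)[:2]).tolist() for l in L if l['p']>.3])
E
```

```text
[[636.0, -252.0]]
```

View pics/w3.png

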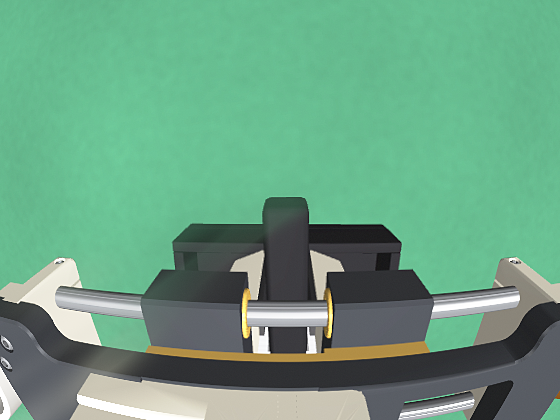

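The wrist view shows the tray's near wall level across columns 173–401 with the handle at column 285, so the scoop is centred and aligned. Now I'll lower it until it touches the floor.

Call:
{"name": "play_rows", "arguments": {
  "rows": [
    [[0, 0, -0.25], [0, 0, 0]],
    [[0, 0, -0.25], [0, 0, 0]],
    [[0, 0, 0], [0, 0, 0]],
    [[0, 0, 0], [0, 0, 0]]
  ]
}}

```text
time: 12.12
tool_pos: [407.4, 240.1, 96.7]
tcp_rot: [-3.142, -0.071, 3.001]
contact_force: [0.8, 0.1, -2.3]
grip_width: 19.7
finger_force: 29.8
```

Call:
{"name": "play_rows", "arguments": {
  "rows": [
    [[0, 0, -0.08], [0, 0, 0]],
    [[0, 0, 0], [0, 0, 0]],
    [[0, 0, 0], [0, 0, 0]]
  ]
}}

```text
time: 12.5
tool_pos: [407.5, 240.1, 94.4]
tcp_rot: [3.142, -0.07, 3.001]
contact_force: [-0.1, -0.1, -1.6]
grip_width: 19.7
finger_force: 29.8
```

Call:
{"name": "play_rows", "arguments": {
  "rows": [
    [[0, 0, -0.06], [0, 0, 0]],
    [[0, 0, 0], [0, 0, 0]],
    [[0, 0, 0], [0, 0, 0]]
  ]
}}

```text
time: 12.88
tool_pos: [407.6, 240.1, 92.7]
tcp_rot: [3.141, -0.07, 3.001]
contact_force: [-0.5, 0.7, 0.5]
grip_width: 20.4
finger_force: 29.8
```

Call:
{"name": "play_rows", "arguments": {
  "rows": [
    [[0, 0, -0.06], [0, 0, 0]],
    [[0, 0, 0], [0, 0, 0]],
    [[0, 0, 0], [0, 0, 0]]
  ]
}}

```text
time: 13.25
tool_pos: [407.6, 240.3, 90.9]
tcp_rot: [3.141, -0.07, 3.002]
contact_force: [-0.8, 1.8, 1.8]
grip_width: 19.7
finger_force: 30.0
```

Call:
{"name": "play_rows", "arguments": {
  "rows": [
    [[0.24, -0.034, 0], [0, 0, 0]],
    [[0.24, -0.034, 0], [0, 0, 0]],
    [[0.24, -0.034, 0], [0, 0, 0]],
    [[0.24, -0.034, 0], [0, 0, 0]],
    [[0.24, -0.034, 0], [0, 0, 0]],
    [[0.24, -0.034, 0], [0, 0, 0]],
    [[0.24, -0.034, 0], [0, 0, 0]],
    [[0.24, -0.034, 0], [0, 0, 0]],
    [[0.24, -0.034, 0], [0, 0, 0]],
    [[0.24, -0.034, 0], [0, 0, 0]],
    [[0.24, -0.034, 0], [0, 0, 0]],
    [[0, 0, 0], [0, 0, 0]]
  ]
}}

```text
time: 14.75
tool_pos: [487.9, 228.7, 90.7]
tcp_rot: [3.141, -0.069, 3.001]
contact_force: [1.5, -0.5, 1.5]
grip_width: 19.8
finger_force: 30.0
```

```bash
python3 - <<'E'
from h import *
o=get_obs();print(o['contact_force'])
a=cv2.resize(capture('scene')['frame'][190:310,290:440],(0,0),fx=4,fy=4,interpolation=cv2.INTER_CUBIC)[:480,:400] if 0 else None
A=capture('scene')['frame'][185:305,300:430]; B=capture('side')['frame'][225:345,230:360]
cv2.imwrite('pics/p4.png',cv2.resize(np.hstack([A,B])[:,:,::-1],(780,360),interpolation=cv2.INTER_CUBIC))
E
```

```text
[ 1.50837842 -0.54680072  1.52669881]
```

View pics/p4.png

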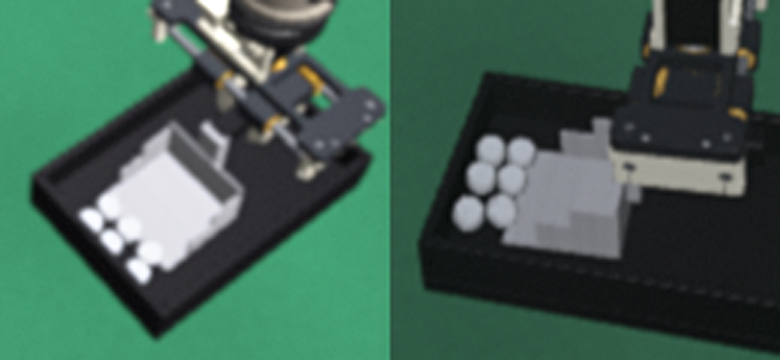

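The picture shows the pellets in two rows ahead of the lip, close to the far wall, with the scoop well aligned. I'll keep pushing slowly to the wall.

Call:
{"name": "play_rows", "arguments": {
  "rows": [
    [[0.12, -0.017, 0], [0, 0, 0]],
    [[0.12, -0.017, 0], [0, 0, 0]],
    [[0.12, -0.017, 0], [0, 0, 0]],
    [[0.12, -0.017, 0], [0, 0, 0]],
    [[0.12, -0.017, 0], [0, 0, 0]],
    [[0, 0, 0], [0, 0, 0]]
  ]
}}

```text
time: 15.6
tool_pos: [505.3, 226.2, 90.7]
tcp_rot: [3.141, -0.07, 3.001]
contact_force: [-0.7, 0.7, 1.7]
grip_width: 19.9
finger_force: 30.0
```

Call:
{"name": "play_rows", "arguments": {
  "rows": [
    [[0.12, -0.017, 0], [0, 0, 0]],
    [[0.12, -0.017, 0], [0, 0, 0]],
    [[0.12, -0.017, 0], [0, 0, 0]],
    [[0, 0, 0], [0, 0, 0]]
  ]
}}

```text
time: 16.1
tool_pos: [515.8, 224.7, 90.7]
tcp_rot: [3.141, -0.07, 3.001]
contact_force: [-2.2, 0.7, 2.4]
grip_width: 19.7
finger_force: 30.0
```

Call:
{"name": "play_rows", "arguments": {
  "rows": [
    [[0.12, -0.017, 0], [0, 0, 0]],
    [[0.12, -0.017, 0], [0, 0, 0]],
    [[0, 0, 0], [0, 0, 0]]
  ]
}}

```text
time: 16.48
tool_pos: [523.2, 223.7, 90.7]
tcp_rot: [3.141, -0.07, 3.001]
contact_force: [-1.5, 0.9, 1.4]
grip_width: 19.4
finger_force: 30.0
```

```bash
cat > pic.py <<'E'
from h import *
import sys
A=capture('scene')['frame'][185:305,300:430]; B=capture('side')['frame'][225:345,230:360]
cv2.imwrite(sys.argv[1],cv2.resize(np.hstack([A,B])[:,:,::-1],(780,360),interpolation=cv2.INTER_CUBIC))
E
python3 pic.py pics/p5.png
```

```text
(no output)
```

View pics/p5.png

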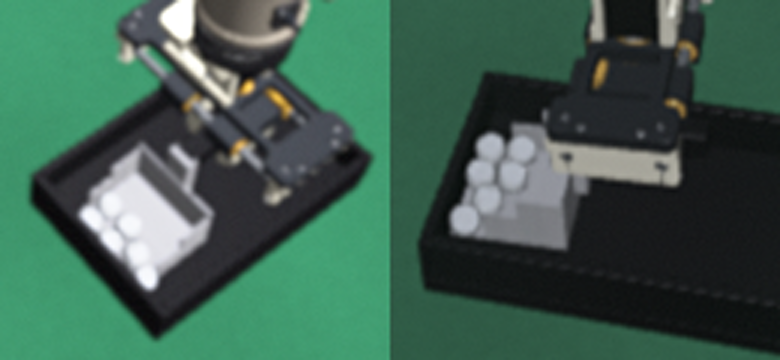

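The picture shows the back row up on the pan and the front row at the lip against the far wall. I'll make a last nudge forward, then tilt back about the rear edge.

Call:
{"name": "play_rows", "arguments": {
  "rows": [
    [[0.12, -0.017, 0], [0, 0, 0]],
    [[0, 0, 0], [0, 0, 0]],
    [[-0.08, 0.012, -0.08], [-0.035, -0.25, 0]],
    [[-0.08, 0.012, -0.08], [-0.035, -0.25, 0]],
    [[0, 0, 0], [0, 0, 0]]
  ]
}}

```text
time: 17.2
tool_pos: [520.6, 223.9, 85.2]
tcp_rot: [-3.141, -0.002, 3.002]
contact_force: [-1.2, 0.6, -1.8]
grip_width: 19.9
finger_force: 30.0
```

Call:
{"name": "play_rows", "arguments": {
  "rows": [
    [[-0.15, 0.021, -0.1], [-0.07, -0.495, 0]],
    [[-0.13, 0.018, -0.12], [-0.07, -0.495, 0]],
    [[0, 0, 0], [0, 0, 0]],
    [[0, 0, 0], [0, 0, 0]]
  ]
}}

```text
time: 17.7
tool_pos: [513.8, 225.1, 79.5]
tcp_rot: [3.141, 0.139, 3.001]
contact_force: [1.4, -0.1, -3.3]
grip_width: 19.9
finger_force: 30.0
```

Call:
{"name": "play_rows", "arguments": {
  "rows": [
    [[-0.11, 0.016, -0.12], [-0.07, -0.495, 0]],
    [[-0.09, 0.012, -0.1], [-0.07, -0.495, 0]],
    [[-0.06, 0.01, -0.1], [-0.07, -0.495, 0]],
    [[0, 0, 0], [0, 0, 0]],
    [[0, 0, 0], [0, 0, 0]]
  ]
}}

```text
time: 18.32
tool_pos: [506.3, 226.2, 70.0]
tcp_rot: [3.141, 0.349, 3.001]
contact_force: [0.2, 0.6, -2.4]
grip_width: 20.2
finger_force: 30.0
```

Call:
{"name": "play_rows", "arguments": {
  "rows": [
    [[-0.1, 0.014, 0.3], [0, 0, 0]],
    [[-0.1, 0.014, 0.3], [0, 0, 0]],
    [[-0.1, 0.014, 0.3], [0, 0, 0]],
    [[-0.1, 0.014, 0.4], [0, 0, 0]],
    [[-0.1, 0.014, 0.4], [0, 0, 0]],
    [[-0.1, 0.014, 0.4], [0, 0, 0]],
    [[0, 0, 0.4], [0, 0, 0]],
    [[0, 0, 0.3], [0, 0, 0]],
    [[0, 0, 0], [0, 0, 0]],
    [[0, 0, 0], [0, 0, 0]]
  ]
}}

```text
time: 19.58
tool_pos: [487.0, 228.7, 153.3]
tcp_rot: [-3.141, 0.348, 3.001]
contact_force: [0.2, 0.1, -3.2]
grip_width: 19.5
finger_force: 30.0
```

```bash
python3 pic.py pics/p6.png; python3 - <<'E'
from plant import *
print(get_obs()['contact_force'])
for n in('scene','side'):
    capture(n);print(n,[(([round(v) for v in l['at']]),round(l['p'],2)) for l in spot_in('pellet0',n)])
E
```

```text
[ 0.45142397  0.36986522 -2.79650096]
scene [([154, 253], 0.59), ([279, 356], 0.58), ([222, 356], 0.56), ([239, 364], 0.39)]
side [([255, 295], 0.64), ([250, 288], 0.59), ([256, 287], 0.41), ([127, 304], 0.36), ([393, 292], 0.16)]
```

View pics/p6.png

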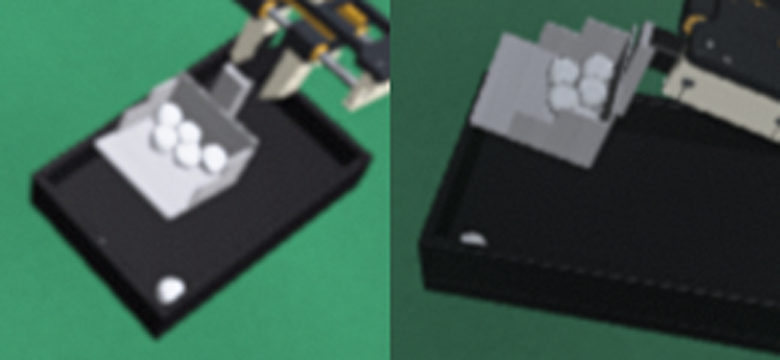

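The picture shows five pellets held at the back of the pan and one left in the tray's corner at (290,170) in the crop. I'll carry the scoop, still tilted back, to the cooler.

Call:
{"name": "play_rows", "arguments": {
  "rows": [
    [[0, -0.1, 0.4], [0, 0, 0]],
    [[-0.2, -0.3, 0.4], [0, 0, 0]],
    [[-0.2, -0.5, 0.3], [0, 0, 0]],
    [[-0.2, -0.7, 0], [0, 0, 0]],
    [[-0.2, -0.8, 0], [0, 0, 0]],
    [[-0.2, -0.8, 0], [0, 0, 0]],
    [[-0.2, -0.8, 0], [0, 0, 0]],
    [[-0.2, -0.8, 0], [0, 0, 0]],
    [[-0.2, -0.8, 0], [0, 0, 0]],
    [[-0.2, -0.8, 0], [0, 0, 0]],
    [[-0.2, -0.8, 0], [0, 0, 0]],
    [[-0.2, -0.8, 0], [0, 0, 0]]
  ]
}}

```text
time: 21.38
tool_pos: [420.6, -12.1, 187.7]
tcp_rot: [-3.141, 0.351, 3.002]
contact_force: [0.4, -0.4, -2.3]
grip_width: 19.8
finger_force: 30.0
```

Call:
{"name": "play_rows", "arguments": {
  "rows": [
    [[-0.2, -0.8, 0], [0, 0, 0]],
    [[-0.2, -0.8, 0], [0, 0, 0]],
    [[-0.2, -0.8, 0], [0, 0, 0]],
    [[-0.2, -0.8, 0], [0, 0, 0]],
    [[-0.2, -0.8, 0], [0, 0, 0]],
    [[-0.2, -0.7, 0], [0, 0, 0]],
    [[-0.2, -0.6, 0], [0, 0, 0]],
    [[0, -0.4, 0], [0, 0, 0]],
    [[0, -0.2, 0], [0, 0, 0]],
    [[0, 0, 0], [0, 0, 0]],
    [[0, 0, 0], [0, 0, 0]]
  ]
}}

```text
time: 22.75
tool_pos: [379.2, -187.6, 186.7]
tcp_rot: [3.141, 0.349, 3.002]
contact_force: [-0.0, 0.4, -3.0]
grip_width: 19.8
finger_force: 30.0
```

Call:
{"name": "play_rows", "arguments": {
  "rows": [
    [[0.16, -0.022, -0.06], [0.087, 0.619, 0]],
    [[0.16, -0.022, -0.06], [0.087, 0.619, 0]],
    [[0.16, -0.022, -0.06], [0.087, 0.619, 0]],
    [[0.16, -0.022, -0.06], [0.087, 0.619, 0]],
    [[0.16, -0.022, -0.06], [0.087, 0.619, 0]],
    [[0.16, -0.022, -0.06], [0.087, 0.619, 0]],
    [[0.3, -0.04, 0.2], [0.087, 0.619, 0]],
    [[0.3, -0.04, 0.22], [0.087, 0.619, 0]],
    [[0.3, -0.04, 0.22], [0.087, 0.619, 0]],
    [[0, 0, 0], [0, 0, 0]],
    [[0, 0, 0], [0, 0, 0]]
  ]
}}

```text
time: 24.12
tool_pos: [434.8, -195.3, 194.8]
tcp_rot: [-3.141, -0.436, 3.002]
contact_force: [-0.5, 1.6, -1.6]
grip_width: 19.5
finger_force: 30.0
```

Call:
{"name": "play_rows", "arguments": {
  "rows": [
    [[0.37, -0.05, 0.12], [0.087, 0.619, 0]],
    [[0.37, -0.05, 0.12], [0.087, 0.619, 0]],
    [[0.37, -0.05, 0.12], [0.087, 0.619, 0]],
    [[0.37, -0.05, 0.12], [0.087, 0.619, 0]],
    [[0, 0, 0], [0, 0, 0]],
    [[0, 0, 0], [0, 0, 0]],
    [[0, 0, 0], [0, 0, 0]],
    [[0, 0, 0], [0, 0, 0]]
  ]
}}

```text
time: 25.12
tool_pos: [479.1, -201.8, 210.3]
tcp_rot: [-3.141, -0.784, 3.001]
contact_force: [0.8, -0.0, -1.1]
grip_width: 19.5
finger_force: 30.0
```

```bash
python3 - <<'E'
from h import *
print(get_obs()['contact_force'])
A=capture('scene')['frame'][85:235,180:330]; B=capture('side')['frame'][110:260,230:380]
cv2.imwrite('pics/p7.png',cv2.resize(np.hstack([A,B])[:,:,::-1],(800,400),interpolation=cv2.INTER_CUBIC))
for n in('scene','side'): print(n,[(([round(v) for v in l['at']]),round(l['p'],2)) for l in spot_in('pellet0',n)])
E
```

```text
[ 0.77492767 -0.04381911 -1.10248463]
scene [([278, 354], 0.55), ([147, 237], 0.52)]
side [([166, 309], 0.44)]
```

View pics/p7.png

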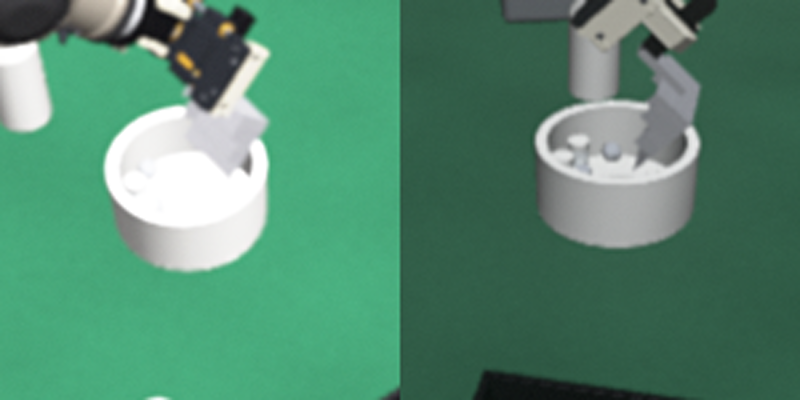

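The picture shows the pan empty over the cooler, with pellets inside it and none on the bench around it. I'll lift out, level the scoop and return it to its spot.

Call:
{"name": "play_rows", "arguments": {
  "rows": [
    [[0, 0, 0.5], [0, 0, 0]],
    [[0, 0, 0.6], [0, 0, 0]],
    [[0, 0, 0.4], [-0.087, -0.619, 0]],
    [[0, 0, 0], [-0.087, -0.619, 0]],
    [[0, 0, 0], [-0.087, -0.619, 0]],
    [[0, 0, 0], [-0.087, -0.619, 0]],
    [[0, 0, 0], [-0.087, -0.619, 0]],
    [[0, 0, 0], [-0.087, -0.619, 0]],
    [[0, 0, 0], [-0.087, -0.619, 0]],
    [[0, 0, 0], [-0.087, -0.619, 0]],
    [[0, 0, 0], [-0.087, -0.619, 0]],
    [[0, 0, 0], [0, 0, 0]]
  ]
}}

```text
time: 26.82
tool_pos: [478.5, -201.7, 256.4]
tcp_rot: [-3.14, 0.001, 3.001]
contact_force: [-0.6, -0.3, -2.4]
grip_width: 19.9
finger_force: 30.0
```

Call:
{"name": "play_rows", "arguments": {
  "rows": [
    [[0.1, 0.4, -0.1], [0, 0, 0]],
    [[0.15, 0.7, -0.2], [0, 0, 0]],
    [[0.17, 0.8, -0.2], [0, 0, 0]],
    [[0.17, 0.8, -0.2], [0, 0, 0]],
    [[0.17, 0.8, -0.2], [0, 0, 0]],
    [[0.17, 0.8, -0.2], [0, 0, 0]],
    [[0.17, 0.8, -0.2], [0, 0, 0]],
    [[0.17, 0.8, -0.2], [0, 0, 0]],
    [[0.15, 0.6, -0.2], [0, 0, 0]],
    [[0.1, 0.4, 0], [0, 0, 0]],
    [[0, 0, 0], [0, 0, 0]],
    [[0, 0, 0], [0, 0, 0]]
  ]
}}

```text
time: 28.32
tool_pos: [525.1, 4.7, 203.7]
tcp_rot: [-3.141, 0.0, 3.001]
contact_force: [-0.2, -0.3, -2.4]
grip_width: 19.5
finger_force: 30.0
```

```bash
python3 sc.py; python3 - <<'E'
from h import *
print(get_obs()['contact_force'])
A=capture('scene')['frame']; B=capture('side')['frame']
cv2.imwrite('pics/p8.png',np.vstack([cv2.resize(np.hstack([A[110:230,205:335],B[140:260,230:360]]),(780,360),interpolation=cv2.INTER_CUBIC),cv2.resize(np.hstack([A[225:305,300:430],B[245:325,230:360]]),(780,240),interpolation=cv2.INTER_CUBIC)])[:,:,::-1])
for n in('scene','side'): print(n,[(([round(v) for v in l['at']]),round(l['p'],2)) for l in spot_in('pellet0',n)])
E
```

```text
scoop ['scene', 'side', 'wrist'] [608.3  -5.6 132.2] [7.  5.7 4.3] tool [-83.9   1.7  71.6]
scoop_lip ['scene', 'side'] [646.6 -27.2 118. ] [6. 6.] tool [-124.8  -14.3   85.8]
[-0.09910041 -0.07978894 -1.02912732]
scene [([147, 237], 0.57), ([275, 353], 0.56)]
side [([120, 297], 0.64)]
```

View pics/p8.png

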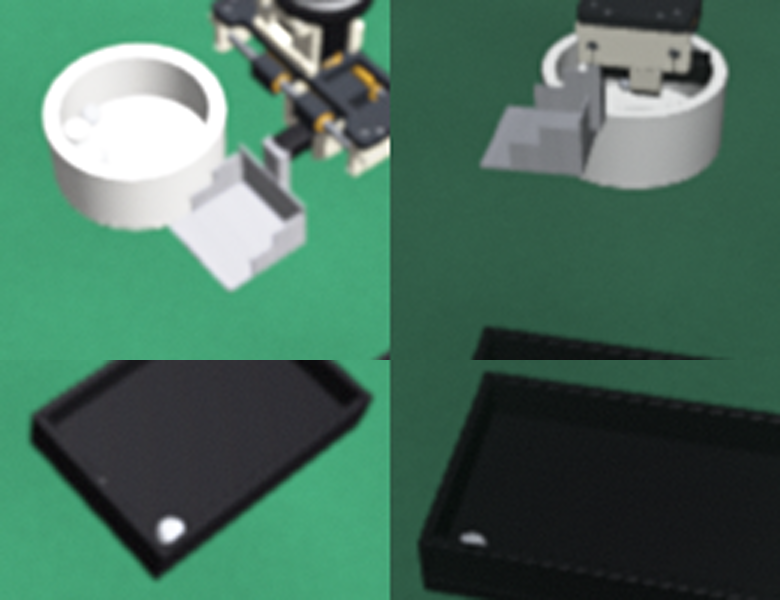

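The picture shows the scoop empty and level, one pellet in the tray corner, and nothing on the bench. I'll lower it.

Call:
{"name": "play_rows", "arguments": {
  "rows": [
    [[0, 0, -0.5], [0, 0, 0]],
    [[0, 0, -0.8], [0, 0, 0]],
    [[0, 0, -0.8], [0, 0, 0]],
    [[0, 0, -0.8], [0, 0, 0]],
    [[0, 0, -0.8], [0, 0, 0]],
    [[0, 0, -0.5], [0, 0, 0]],
    [[0, 0, 0], [0, 0, 0]],
    [[0, 0, -0.1], [0, 0, 0]],
    [[0, 0, 0], [0, 0, 0]],
    [[0, 0, 0], [0, 0, 0]]
  ]
}}

```text
time: 30.22
tool_pos: [525.3, 5.2, 75.1]
tcp_rot: [-3.141, 0.001, 3.001]
contact_force: [-0.2, 0.2, -2.2]
grip_width: 20.0
finger_force: 30.0
```

Call:
{"name": "play_rows", "arguments": {
  "rows": [
    [[0, 0, -0.06], [0, 0, 0]],
    [[0, 0, 0], [0, 0, 0]],
    [[0, 0, 0], [0, 0, 0]]
  ]
}}

```text
time: 30.6
tool_pos: [525.2, 5.2, 73.1]
tcp_rot: [-3.141, 0.001, 3.001]
contact_force: [-1.7, 0.8, 3.2]
grip_width: 19.5
finger_force: 30.0
```

Call:
{"name": "play_rows", "arguments": {
  "rows": [
    [[0, 0, -0.05], [0, 0, 0]],
    [[0, 0, 0], [0, 0, 0]],
    [[0, 0, 0], [0, 0, 0]]
  ]
}}

```text
time: 30.98
tool_pos: [524.9, 5.3, 71.2]
tcp_rot: [-3.141, -0.0, 3.002]
contact_force: [-2.5, 0.8, 3.8]
grip_width: 19.8
finger_force: 30.0
```

Call:
{"name": "play_rows", "arguments": {
  "rows": [
    [[0, 0, 0], [0, 0, 0]],
    [[0, 0, 0], [0, 0, 0]],
    [[0, 0, 0], [0, 0, 0]],
    [[0, 0, 0], [0, 0, 0]],
    [[0, 0, 0], [0, 0, 0]],
    [[0, 0, 0], [0, 0, 0]],
    [[0, 0, 0], [0, 0, 0]],
    [[0, 0, 0], [0, 0, 0]]
  ],
  "hand": 1
}}

```text
time: 31.98
tool_pos: [525.0, 5.2, 71.3]
tcp_rot: [-3.141, -0.0, 3.001]
contact_force: [-0.6, -0.1, 1.0]
grip_width: 90.7
finger_force: 0.0
```

Call:
{"name": "play_rows", "arguments": {
  "rows": [
    [[0, 0, 0.5], [0, 0, 0]],
    [[0, 0, 0.9], [0, 0, 0]],
    [[0, 0, 1], [0, 0, 0]],
    [[0, 0, 1], [0, 0, 0]],
    [[0, 0, 1], [0, 0, 0]],
    [[-0.5, -0.5, 0.8], [0, 0, 0]],
    [[-0.7, -0.9, 0.5], [0, 0, 0]],
    [[-0.7, -0.9, 0], [0, 0, 0]],
    [[-0.5, -0.9, 0], [0, 0, 0]],
    [[0, -0.8, 0], [0, 0, 0]],
    [[0, 0, 0], [0, 0, 0]],
    [[0, 0, 0], [0, 0, 0]]
  ]
}}

```text
time: 33.48
tool_pos: [453.0, -114.3, 242.7]
tcp_rot: [3.142, 0.0, 3.001]
contact_force: [0.5, 0.3, 0.4]
grip_width: 91.8
finger_force: 0.0
```

```bash
python3 fit.py scoop sample_jar; python3 - <<'E'
from h import *
o=get_obs(); print(o['time'],o['tool_pos'],o['grip_width'])
W=capture('wrist')
print([(np.round(onz(wray(W,o,l['at']),26)).tolist(),round(l['p'],2)) for l in spot_in('pellet0','wrist')])
for q in('scoop','scoop_grip'):
    rs=[]
    for n in('scene','side'):
        c=capture(n); L=pinpoint(q,n)
        if L: rs.append(ray(c,L[0]['at']))
    if len(rs)>1: print(q,*[np.round(v,1) for v in tri(rs)])
E
```

```text
scoop scene 1353
scoop side 1350
scoop [ 6.09455e+02 -3.98600e+00 -1.26000e-01] [0.087 0.091]
sample_jar scene 340
sample_jar side 389
sample_jar [ 7.68459e+02 -7.34000e+00  7.40000e-02] [0.133 0.16 ]
33.775 [ 453.09723534 -114.24267647  242.25804987] 91.69647770668256
[([578.0, -203.0, 26.0], 0.74), ([537.0, -158.0, 26.0], 0.66), ([554.0, -170.0, 26.0], 0.48), ([576.0, -231.0, 26.0], 0.48)]
scoop [609.1  -1.1   1.6] [0.6 0.6]
scoop_grip [524.9  11.8  77.6] [2. 2.]
```

Call:
{"name": "play_rows", "arguments": {
  "rows": [
    [[0.2, -0.8, 0.2], [0, 0, 0]],
    [[0.3, -0.9, 0.3], [0, 0, 0]],
    [[0.3, -0.9, 0.3], [0, 0, 0]],
    [[0.2, -0.4, 0.2], [0, 0, 0]],
    [[0, 0, 0], [0, 0, 0]],
    [[0, 0, 0], [0, 0, 0]]
  ]
}}

```text
time: 35.02
tool_pos: [482.7, -204.2, 271.8]
tcp_rot: [3.141, -0.001, 3.002]
contact_force: [0.6, -0.5, 0.2]
grip_width: 91.4
finger_force: 0.0
```

```bash
python3 - <<'E'
from h import *
o=get_obs(); print(o['time'],o['tool_pos'])
for k in range(2):
    W=capture('wrist')
    print([(np.round(onz(wray(W,o,l['at']),26)[:2]-[539,-210]).tolist(),round(l['p'],2)) for l in spot_in('pellet0','wrist')])
for n in('scene','side'):
    c=capture(n); print(n,[(np.round(onz(ray(c,l['at']),25)[:2]).tolist(),round(l['p'],2)) for l in spot_in('pellet0',n)])
E
```

```text
35.025 [ 482.66442483 -204.16660861  271.83246342]
[([33.0, -23.0], 0.77), ([39.0, 3.0], 0.75), ([15.0, 36.0], 0.6), ([3.0, -69.0], 0.58)]
[([3.0, -71.0], 0.76), ([37.0, 9.0], 0.73), ([15.0, 36.0], 0.55), ([4.0, 55.0], 0.46)]
scene [([538.0, -274.0], 0.52), ([623.0, 263.0], 0.4)]
side []
```

```bash
python3 -c "
from plant import *
print(bot.close_job())"
```

```text
the job is handed in; nothing more can be done
None
```

I scooped five pellets into the cooler and left the sixth in the tray; the emptied scoop is standing upright on the bench and released, no contact with the bottles or jar was seen, and the job was handed in at about 35 s (verdict not shown).

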